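# Shut the oven door and lift out the vial cassette by its catches

### The job

The column oven's door has been left standing open above the vial cassette's dock. Push the door shut until it clicks home on its catch, then pinch the cassette's two orange side catches together and lift the cassette out of its dock. Finish while still holding it by the squeezed catches, level and still, its underside at least 12 cm above the bench, with the door still shut and everything else on the bench left where it stands.

Things in the scene. Friction and masses are not known exactly. Their poses are not given: they have to be found in the camera images.
- module: White column-oven module fixed to the bench, 260 (its x) x 240 (its y) x 221 mm tall. Origin: centre of its underside. Its front, with the door, is its -x face, 130 mm from the origin, and looks roughly to the robot's left (+y). Below the door: a black fascia with a blue screen.
- door (a joint): Grey door on an upright hinge at the robot's end of the module's front: 200 wide, 15 thick, 92 mm tall, from 115 to 207 mm above the bench. Rad: 0 = shut, grows as it opens (starts 0.9 to 1.3, above the dock). Light, stays where left, no handle: push its outer face. From 0.06 rad a spring ball catch resists with about 4 N at the free edge; under 0.025 it pulls the door shut and holds it.
- door_hinge (a point): Point on the door's hinge axis, at mid-height of the door (161 mm above the bench): in the module's frame x = -130, y = -100 mm. The shut door runs from here along the module's +y. It does not move with the door; its axes are the module's.
- door_edge (a point): Point on the door's outer face at its free edge (200 mm from the hinge along the door, 15 mm out from the hinge plane), at mid-height; it moves with the door. Its axes are the door's: y runs from hinge to free edge, -x points out of the outer face.
- dock: Low aluminium and black dock fixed to the bench in front of the module, 134 (its x) x 80 (its y) mm, floor 8 mm thick, its tallest part (two dark lips over the catches' hooks) 36 mm above the bench. Origin: centre of its underside.
- cassette: White vial cassette, 110 (its x) x 34 (its y) mm, 82 mm tall over its central post, 55 over the blue-capped clipped-in vials; 0.2 to 0.4 kg. Origin: centre of its underside, 8 mm above the bench in the dock (1 to 2 mm play); x: long axis, z up. On each long side of the post an orange sprung catch hooks under the dock's lips: it lifts out only with both pressed in.
- catch_a_pad (a point): Centre of the outer face of the orange catch pad on the cassette's +y side when not pressed (fixed to the cassette): 27 mm from its middle plane, 64 mm above its underside. The pad is 28 mm long (cassette x), 32 mm tall (48 to 80 mm above the underside). Over both pads: 54 mm, 40 mm when fully pressed.
- catch_b_pad (a point): The same point for the catch on the cassette's -y side.
- catch_a (a joint): Travel of the +y catch in m: 0 = sprung out, 0.007 = fully pressed in against the post (spring 2 N at first, 5 N at the end). It must be in by at least 0.004 to unhook.
- catch_b (a joint): The same for the -y catch.
- amber_bottle: Bystander: amber bottle with blue cap, 60 mm across, 120 mm tall, left of the dock. Origin: centre of its underside.
- vial_jar: Bystander: small glass jar with white lid, 40 mm across, 50 mm tall, between robot and dock. Origin: centre of its underside.
- cap_jar: Bystander: small white jar with blue lid, 44 mm across, 55 mm tall, beyond the dock. Origin: centre of its underside.
- tip_box: Bystander: blue box of pipette tips, 120 x 80 x 53 mm. Origin: centre of its underside.
- tube_rack: Bystander: white tube rack, 70 x 190 mm, 80 mm tall over the tubes. Origin: centre of its underside.
- wash_bottle: Bystander: clear wash bottle with blue cap, 70 mm across, 170 mm tall, far left of the dock. Origin: centre of its underside.
- screwdriver: Bystander: screwdriver 170 mm long lying on the bench, left of and nearer than the dock. Origin: its middle, underside.

How it is judged:
By the outcome, as a careful person would: the job done as asked, in the order asked, and still so for the second after the job is handed in, while the arm keeps its last pose, push and grip.
It also fails if it takes over 51 s, if anything falls off the work surface, if the arm or the gripper's body presses on something with over 40 N, if the wrist force passes 120 N, or if a joint passes its speed limit or range.

### The arm

A 6-joint arm with a two-finger parallel gripper is mounted at the origin on the work surface. World frame = base frame: x ahead of the robot, y to its left, z up, the work surface at z = 0. Lengths are in mm, angles in degrees, forces in N, time in s.
With the tool pointing down it reaches from about 300 to 850 mm from the base axis. Payload 4.2 kg.
Tool frame: the origin (TCP) lies midway between the tips of the shut fingers; the grasp point (between the pads) lies 19 mm behind it (env.grasp_offset is the distance from the TCP to the grasp point, in mm); z points along the fingers, y is the line along which they close (so a half turn about z gives the same grasp; the last joint's range is limited). The gripper opens to 91 mm and grips with 3 to 60 N. Pads are 32 mm wide; open, the fingers measure 118 mm over their backs; the gripper's body (76 mm by 178 mm) begins 60 mm behind the grasp point.
Start: joints at [75.917, 18.312, 89.639, -0, 72.044, -1.146], TCP at [128.736, 560.42, 213.976] pointing down, gripper open.
Joint ranges: [-177.97, 177.97], [-48.28, 115.42], [12.27, 149.76], [-77.06, 257.06], [2.81, 150.46], [-146.56, 146.56]. Speed limits (degrees/s): [147.25, 147.25, 180, 180, 180, 180].

### API

Orientations are given as [roll, pitch, yaw] about the fixed x, y, z axes, in that order (R = Rz(yaw) Ry(pitch) Rx(roll)).
In Python, from workcell import env, optics gives the robot as it stands. The module is installed in compiled form; this text tells all that it offers.
- The arm moves only by the tool send_rows, never from a script. Its argument "targets" is a list that holds one entry, the list of rows, each a list of 7 numbers: the turn, a rotation vector about the world's x, y, z scaled (see below), then the shift along the world's x, y, z scaled (see below), then the closure, from -1 (fully open) to 1 (shut). In form: [[[rx, ry, rz, x, y, z, gripper], ...]]. A call has 1 to 12 rows; each row shifts and turns the commanded pose from where the row before left it; what a row does not reach is not made up. The controller multiplies each number of a shift by 0.2 m and each number of a turn by pi/2 rad. A row lasts 1/10 s, in which the tool goes at most 50 mm and 8.59 degrees, less where a joint would pass 70% of its speed; a pose out of reach is approached as far as the arm can. A call with a number of a shift or a turn outside -1 to 1 is refused whole. A call with a gripper value outside its range is refused whole. The fingers move at their own pace and stop on an object; "grip_force" is the grip in N (left out, the last holds). Time passes only in rows, so rows that do not move let the fingers close. It gives the time, the measured TCP pose, the force, the opening and the grip force at its end, in the units of the state.
- env.state(): the state, without advancing time (a new reading comes with each control period).
- optics.grab_frame(name): name is "scene" or "top" or "wrist"; returns (picture, depth): 384x512x3 uint8, red, green, blue; 384x512 float32, mm along the optical axis (not along the pixel's ray), 0 where there is no reading.
- optics.camera_info(name): a dict with "camera_matrix" (3x3 intrinsics, pixels), "k1" (the pictures are not rectified: a ray, as slopes to the right and down, at radius r is drawn at 1 + k1 r^2 times it, then the intrinsics apply), "R" (3x3) and "t" (3): a world point X has camera coordinates R X + t; the wrist camera has in their place "mount" (4x4, takes a point from camera to tool coordinates, whose origin is the TCP and whose axes are the flange's). Camera axes: x right, y down, z forward; pixel columns grow to the right and rows downward; lengths in mm; the calibration is good to about 2 mm. A picture is of the moment at which its call begins: read the wrist's pose just before it. camera_info takes no time and is no camera call.
- env.job_done(): hands the job in; it is judged then, once.
Trained networks look in the newest picture that a camera, given by its name, has taken for a name from the list of things; names that differ only in an ending like _2 or _b are one class to them, and where a whole thing is asked for, a point or a joint stands for the part that bears it (a point fixed in the world has none). Each returns a list of dicts, best first, with "conf" (0 to 1); they miss things now and then, are a little off and sometimes report something else, mostly with a low value. They report only what shows in the picture. A call takes as long as a camera call.
- optics.silhouettes(camera, name): "mask" (384x512 bool, what is visible of it) and "at" ([column, row] in pixels, amid what is visible of it).
- optics.place_of(camera, name): "at" ([column, row] in pixels: a listed point, or the origin of a listed thing).
The state is a dict: "time_s": time; "qpos": joint angles; "qvel": joint speeds; "effort": joint torques, N m; "ee_pos": TCP position; "ee_rot": TCP orientation; "force": force on the tool from outside, world axes, zero at the start; "torque": the same for the moment, N m; "gripper_width": finger opening in mm; "gripper_force": force on a finger pad.
Only numpy, scipy, OpenCV 4.12 (cv2) and the standard library are available. Lean on these libraries where they do the work, as an engineer would, in place of code of your own. Each camera call takes 0.05 s, during which the arm holds its last target. There are 200 camera calls.

## Working session

There is one attempt and no reset: what is moved stays moved. The work goes in short steps, Python scripts to look and compute and a tool call to move; the robot and the scene stay as the last step left them, time stands still between calls to the robot, and variables do not carry over. Pictures are saved under pics/ and viewed, at most 10 in all, crops included, and the job is handed in when it is done.

Besides the shell and the picture viewer there is one more tool, called after "Emit:" in YAML: its name, and indented under it one key for each argument. send_rows: Moves the arm, as the interface text tells. Its arguments: {"type":"object","properties":{"targets":{"type":"array"},"grip_force":{"type":"number"}},"required":["targets"]}

```bash
mkdir -p pics; cat > h.py <<'E'
import numpy as np, cv2
from scipy.spatial.transform import Rotation as Ro
from workcell import env, optics
def ext(name):
    c=optics.camera_info(name)
    if 'R' in c: R=np.array(c['R']);t=np.array(c['t']);return R.T,-R.T@t
    s=env.state(); W=Ro.from_euler('xyz',s['ee_rot'],degrees=True).as_matrix(); M=np.array(c['mount'])
    return W@M[:3,:3],W@M[:3,3]+np.array(s['ee_pos'])
def rays(name,px):
    c=optics.camera_info(name);K=np.array(c['camera_matrix']);k=c['k1']
    return cv2.undistortPoints(np.array(px,float).reshape(-1,1,2),K,np.array([k,0,0,0,0.])).reshape(-1,2)
def pts(name,px,d):  # d: depth along axis
    A,o=ext(name);r=rays(name,px);return (np.c_[r,np.ones(len(r))]*np.array(d).reshape(-1,1))@A.T+o
def onz(name,px,z):
    A,o=ext(name);r=rays(name,px);v=np.c_[r,np.ones(len(r))]@A.T;return o+v*((z-o[2])/v[:,2])[:,None]
def save(n,p): cv2.imwrite('pics/'+n,p[:,:,::-1])
E
cat > a.py <<'E'
from h import *
print(env.state()['ee_rot'],env.grasp_offset)
P={}
for c in('scene','top'):
    p,d=optics.grab_frame(c);save(c+'1.png',p);np.savez('pics/'+c,p=p,d=d);A,o=ext(c);print(c,o.round(),A[:,2].round(2));P[c]=d
Z=dict(door_hinge=161,door_edge=161,dock=0,module=0,cassette=8,catch_a_pad=72,catch_b_pad=72,amber_bottle=0,vial_jar=0,cap_jar=0,tip_box=0,tube_rack=0,wash_bottle=0,screwdriver=0)
for n,z in Z.items():
    for c in('scene','top'):
        for r in optics.place_of(c,n)[:2]:
            print(n,c,round(r['conf'],2),np.round(r['at']),onz(c,[r['at']],z)[0].round(1))
E
python3 a.py
```

```text
[-1.79899219e+02 -3.07435154e-03  1.67063690e+02] 18.8
scene [1192.  355.  937.] [-0.55 -0.3  -0.78]
top [529.  63. 937.] [ 0.06 -0.   -1.  ]
door_hinge scene 0.82 [203. 120.] [ 505.8 -167.   161. ]
door_hinge scene 0.48 [254. 151.] [542.3  -5.4 161. ]
door_hinge top 0.92 [363. 232.] [ 491.9 -172.5  161. ]
door_edge scene 0.74 [259. 157.] [552.3  15.2 161. ]
door_edge scene 0.62 [426. 269.] [663.8 432.8 161. ]
door_edge top 0.63 [279. 202.] [553.4  15.3 161. ]
door_edge top 0.19 [186. 177.] [604.7 222.8 161. ]
dock scene 0.74 [245. 202.] [576.5 -15.7  -0. ]
dock top 0.77 [290. 199.] [569.1 -25.4   0. ]
dock top 0.3 [223. 256.] [412.6 149.    0. ]
module scene 0.89 [147. 166.] [ 590.8 -312.     0. ]
module scene 0.55 [340. 313.] [745.9 310.6   0. ]
cassette scene 0.91 [245. 201.] [577.4 -13.7   8. ]
cassette scene 0.37 [250. 176.] [499.6 -41.1   8. ]
cassette top 0.82 [287. 197.] [574.3 -15.5   8. ]
catch_a_pad scene 0.67 [238. 190.] [599.4 -19.4  72. ]
catch_a_pad top 0.73 [293. 184.] [601.6 -23.8  72. ]
catch_b_pad scene 0.9 [253. 175.] [541.   -9.4  72. ]
catch_b_pad top 0.58 [290.
[... 476 characters left out ...]
.6 258.8  -0. ]
tip_box scene 0.5 [342. 314.] [746.5 316.1   0. ]
tip_box top 0.61 [189. 176.] [624.9 247.2   0. ]
tube_rack scene 0.66 [424. 272.] [563.5 446.9   0. ]
tube_rack scene 0.66 [342. 315.] [748.6 316.1   0. ]
tube_rack top 0.79 [116. 200.] [555.  445.1   0. ]
tube_rack top 0.29 [312. 262.] [404.2 -87.2   0. ]
wash_bottle scene 0.74 [341. 313.] [743.9 313.7   0. ]
wash_bottle scene 0.71 [335. 259.] [624.6 250.6  -0. ]
wash_bottle top 0.76 [165. 133.] [740.2 316.4   0. ]
wash_bottle top 0.48 [313. 262.] [402.1 -89.1   0. ]
screwdriver scene 0.9 [333. 183.] [412.9 159.9   0. ]
screwdriver scene 0.31 [246. 201.] [570.7 -14.8  -0. ]
screwdriver top 0.81 [224. 260.] [404.  146.4   0. ]
```

View pics/scene1.png

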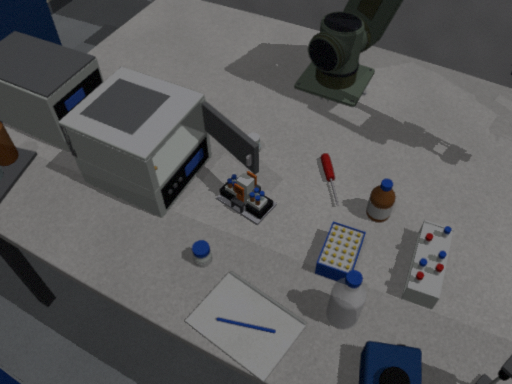

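View pics/top1.png

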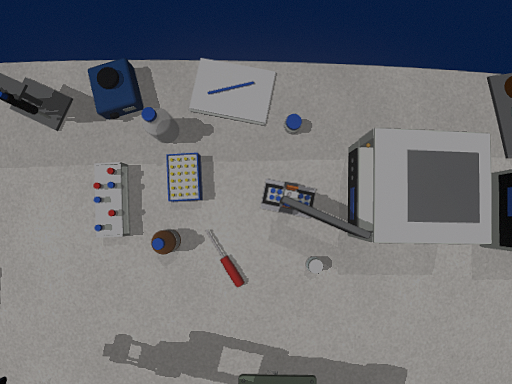

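The scene picture shows the open door running from its hinge at (203,103) to its free edge at (258,165). The cassette is at (246,195). In the top picture the door spans (370,235) to (282,200) and the cassette sits at about (290,195). Next I fit the module, door and cassette from the depth images.

```bash
cat > b.py <<'E'
from h import *
f=np.load('pics/top.npz');d=f['d'];p=f['p']
v,u=np.mgrid[:384,:512];P=pts('top',np.c_[u.ravel(),v.ravel()],d.ravel());ok=d.ravel()>0
def rect(m,n):
    r=cv2.minAreaRect(P[m][:,:2].astype(np.float32));print(n,m.sum(),r,cv2.boxPoints(r).round(0).tolist(),np.median(P[m][:,2]).round(1))
x,y,z=P.T
rect(ok&(z>212)&(z<230)&(y<-140)&(x<760)&(x>480)&(y>-460),'module')
rect(ok&(z>195)&(z<212)&(y>-175)&(y<60)&(x<700)&(x>450),'door')
hsv=cv2.cvtColor(p,cv2.COLOR_RGB2HSV).reshape(-1,3)
m=ok&(abs(x-570)<90)&(abs(y+18)<90)&(z>5)&(z<100)&(hsv[:,1]>150)&(hsv[:,0]<20)
rect(m,'orange')
m=ok&(abs(x-570)<90)&(abs(y+18)<90)&(z>5)&(z<110)
print('orange pts',P[ok&m&(hsv[:,1]>150)&(hsv[:,0]<20)].mean(0))
rect(m,'dock+cass')
E
python3 b.py
```

```text
module 12990 ((597.091796875, -306.49798583984375), (233.7241668701172, 262.0788879394531), 0.13229912519454956) [[480.0, -176.0], [481.0, -438.0], [714.0, -437.0], [714.0, -175.0]] 221.8
door 698 ((524.1263427734375, -81.28023529052734), (197.47438049316406, 16.650999069213867), 68.61235809326172) [[480.0, -170.0], [496.0, -176.0], [568.0, 8.0], [552.0, 14.0]] 207.0
orange 40 ((579.2627563476562, -9.129074096679688), (22.42686653137207, 62.34443283081055), 53.47758483886719) [[548.0, 0.0], [598.0, -37.0], [611.0, -19.0], [561.0, 18.0]] 86.4
orange pts [593.05618935 -19.36189061  76.56866017]
dock+cass 1203 ((566.0396118164062, -20.390708923339844), (183.33738708496094, 149.9473419189453), 6.2781877517700195) [[467.0, 44.0], [483.0, -105.0], [665.0, -85.0], [649.0, 64.0]] 31.8
```

Emit:
send_rows:
  targets:
    - [[0, 0, -0.054, 0.11, -0.17, 0, 1], [0, 0, -0.054, 0.11, -0.17, 0, 1], [0, 0, -0.054, 0.11, -0.17, 0, 1], [0, 0, -0.054, 0.11, -0.17, 0, 1], [0, 0, -0.054, 0.11, -0.17, 0, 1], [0, 0, -0.054, 0.11, -0.17, 0, 1], [0, 0, -0.054, 0.11, -0.17, 0, 1], [0, 0, -0.054, 0.11, -0.17, 0, 1], [0, 0, -0.054, 0.11, -0.17, 0, 1], [0, 0, -0.054, 0.11, -0.17, 0, 1], [0, 0, -0.054, 0.11, -0.17, 0, 1], [0, 0, -0.054, 0.11, -0.17, 0, 1]]

```text
time_s: 2.7
ee_pos: [393.4, 150.9, 214.3]
ee_rot: [179.9, -0.0, 108.5]
force: [0.3, 0.7, 0.4]
gripper_width: 0.4
gripper_force: 0.0
```

Emit:
send_rows:
  targets:
    - [[0, 0, -0.041, 0.09, -0.15, -0.05, 1], [0, 0, -0.041, 0.09, -0.15, -0.05, 1], [0, 0, -0.041, 0.09, -0.15, -0.05, 1], [0, 0, -0.041, 0.09, -0.15, -0.05, 1], [0, 0, -0.041, 0.09, -0.15, -0.05, 1], [0, 0, 0, 0, 0, 0, 1]]

```text
time_s: 3.3
ee_pos: [484.0, -0.4, 162.8]
ee_rot: [-180.0, 0.1, 90.0]
force: [0.3, 0.7, 0.3]
gripper_width: 0.7
gripper_force: 0.0
```

Emit:
send_rows:
  targets:
    - [[0, 0, 0, 0.098, -0.025, 0, 1], [0, 0, 0, 0.098, -0.025, 0, 1], [0, 0, 0, 0.083, -0.028, 0, 1], [0, 0, 0, 0.083, -0.028, 0, 1], [0, 0, 0, 0.083, -0.028, 0, 1], [0, 0, 0, 0.077, -0.06, 0, 1], [0, 0, 0, 0.077, -0.06, 0, 1], [0, 0, 0, 0.077, -0.06, 0, 1], [0, 0, 0, 0.043, -0.062, 0, 1], [0, 0, 0, 0.043, -0.062, 0, 1], [0, 0, 0, 0.043, -0.062, 0, 1], [0, 0, 0, 0, 0, 0, 1]]

```text
time_s: 4.5
ee_pos: [644.6, -99.2, 163.9]
ee_rot: [179.9, 0.0, 90.2]
force: [0.8, 0.6, 0.4]
gripper_width: 0.5
gripper_force: 0.0
```

Emit:
send_rows:
  targets:
    - [[0, 0, 0, 0.03, -0.075, 0, 1], [0, 0, 0, 0.03, -0.075, 0, 1], [0, 0, 0, 0.01, -0.03, 0, 1], [0, 0, 0, 0, -0.02, 0, 1], [0, 0, 0, 0, 0, 0, 1]]

```text
time_s: 5.0
ee_pos: [657.6, -133.8, 164.2]
ee_rot: [-180.0, -0.5, 90.3]
force: [-2.1, 12.6, 1.8]
gripper_width: 0.2
gripper_force: 5.7
```

Emit:
send_rows:
  targets:
    - [[0, 0, 0, 0, -0.02, 0, 1], [0, 0, 0, 0, 0, 0, 1]]

```text
time_s: 5.2
ee_pos: [657.9, -136.4, 164.3]
ee_rot: [180.0, -0.5, 90.3]
force: [0.8, 8.5, 1.3]
gripper_width: 0.3
gripper_force: 5.0
```

```bash
cat > c.py <<'E'
from h import *
p,d=optics.grab_frame('scene');r=optics.place_of('scene','door_edge')[:2]
for q in r: print(q['conf'],q['at'],onz('scene',[q['at']],161))
print(env.state()['force'],env.state()['ee_pos'])
cv2.imwrite('pics/s2.png',cv2.resize(p[60:260,40:310,::-1],None,fx=2.8,fy=2.8,interpolation=cv2.INTER_CUBIC))
E
python3 c.py
```

```text
0.59 [160.4, 174.6] [[ 700.0916298  -156.16243359  161.        ]]
[0.60633434 5.21944426 0.22941471] [ 658.2261699  -138.6890616   164.19489153]
```

View pics/s2.png

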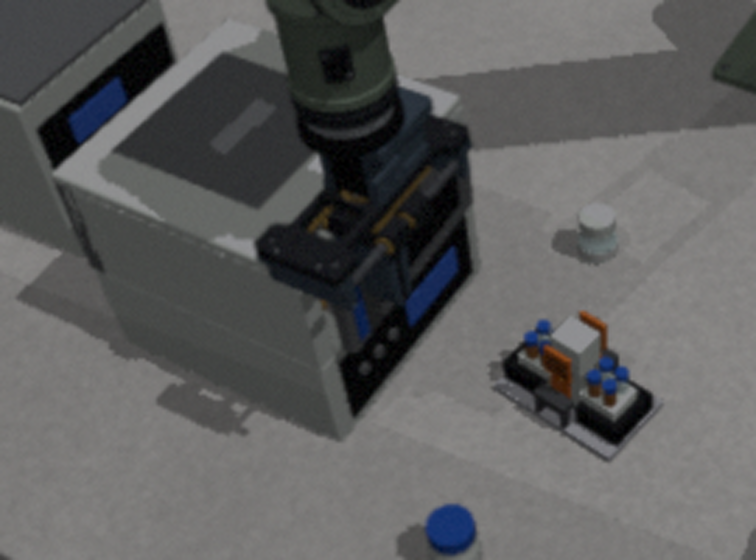

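The crop shows the door almost flush behind the gripper at (330,330), and the cassette clear in its dock at (580,370). The force was falling while the finger moved in, so I keep pushing in small steps.

Emit:
send_rows:
  targets:
    - [[0, 0, 0, 0, -0.02, 0, 1], [0, 0, 0, 0, -0.02, 0, 1], [0, 0, 0, 0, 0, 0, 1], [0, 0, 0, 0, 0, 0, 1]]

```text
time_s: 5.7
ee_pos: [658.5, -143.8, 164.3]
ee_rot: [179.9, -0.6, 90.3]
force: [1.4, 16.0, 2.3]
gripper_width: 0.3
gripper_force: 8.2
```

Emit:
send_rows:
  targets:
    - [[0, 0, 0, 0, -0.02, 0, 1], [0, 0, 0, 0, 0, 0, 1], [0, 0, 0, 0, 0, 0, 1]]

```text
time_s: 6.0
ee_pos: [658.5, -143.6, 164.4]
ee_rot: [179.9, -1.0, 90.3]
force: [0.9, 26.7, 3.5]
gripper_width: 0.6
gripper_force: 13.1
```

Emit:
send_rows:
  targets:
    - [[0, 0, 0, 0, 0.15, 0, 1], [0, 0, 0, 0, 0.2, 0.1, 1], [0, 0, 0, -0.1, 0.2, 0.2, 0], [0, 0, 0, -0.15, 0.1, 0.2, -1], [0, 0, 0, -0.15, 0, 0.2, -1], [0, 0, 0, 0, 0, 0, -1], [0, 0, 0, 0, 0, 0, -1], [0, 0, 0, 0, 0, 0, -1]]

```text
time_s: 6.8
ee_pos: [583.2, -32.3, 293.3]
ee_rot: [-179.9, 0.0, 90.3]
force: [-0.4, 1.2, -1.2]
gripper_width: 45.6
gripper_force: 0.0
```

```bash
cat > d.py <<'E'
from h import *
s=env.state();print(s['time_s'],s['ee_pos'],s['ee_rot'],s['gripper_width'],s['force'])
for c in ('wrist','scene'):
    p,d=optics.grab_frame(c);save(c+'3.png',p);np.savez('pics/'+c+'3',p=p,d=d)
    for n,z in(('catch_a_pad',72),('catch_b_pad',72),('cassette',8),('dock',0),('door_edge',161)):
        for q in optics.place_of(c,n)[:2]: print(c,n,round(q['conf'],2),np.round(q['at']),onz(c,[q['at']],z).round(1))
E
python3 d.py
```

```text
6.8 [583.15559901 -32.28165048 293.25412778] [-1.79906779e+02  9.90040965e-03  9.02548984e+01] 45.62911390409944 [-0.42930689  1.15319034 -1.2017514 ]
wrist catch_a_pad 0.9 [272. 164.] [[599.1 -21.   72. ]]
wrist catch_b_pad 0.8 [231. 154.] [[545.7  -8.   72. ]]
wrist cassette 0.87 [255. 155.] [[575.3 -17.5   8. ]]
wrist dock 0.64 [248. 155.] [[565.7 -18.5   0. ]]
scene catch_a_pad 0.71 [202. 119.] [[ 426.  -230.1   72. ]]
scene catch_a_pad 0.56 [235. 190.] [[601.5 -25.4  72. ]]
scene cassette 0.9 [249. 200.] [[568.4  -7.4   8. ]]
scene dock 0.82 [243. 203.] [[580.5 -17.2   0. ]]
scene door_edge 0.57 [158. 174.] [[ 699.9 -162.9  161. ]]
```

View pics/wrist3.png

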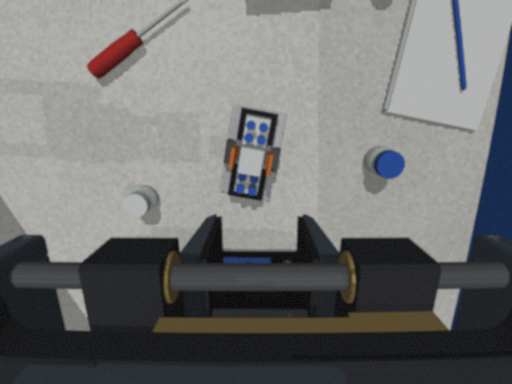

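View pics/scene3.png

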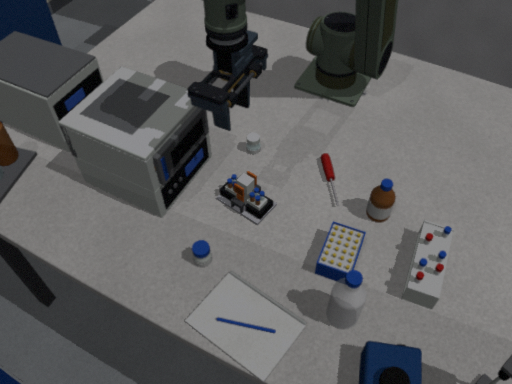

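The scene picture shows the door flush with the module front (180,145). In the wrist picture the orange pads are at (233,157) and (269,163), with the cassette turned about 10°. I measure that angle from the wrist image.

```bash
cat > e.py <<'E'
from h import *
f=np.load('pics/wrist3.npz');d=f['d'];p=f['p'];v,u=np.mgrid[:384,:512]
P=pts('wrist',np.c_[u.ravel(),v.ravel()],d.ravel());x,y,z=P.T;h=cv2.cvtColor(p,cv2.COLOR_RGB2HSV).reshape(-1,3)
roi=(d.ravel()>0)&(u.ravel()>212)&(u.ravel()<295)&(v.ravel()>95)&(v.ravel()<210)
def ax(m,n):
    q=P[m];c=q.mean(0);w=np.linalg.svd((q-c)[:,:2],full_matrices=False)[2][0];r=cv2.minAreaRect(q[:,:2].astype(np.float32))
    print(n,m.sum(),c.round(1),'axis',np.degrees(np.arctan2(w[1],w[0])).round(1),np.round(r[0],1),np.round(r[1],1),round(r[2],1))
o=roi&(h[:,0]<18)&(h[:,1]>140)
ax(o&(x<572),'b');ax(o&(x>572),'a')
ax(roi&(z>84)&(z<96)&(h[:,1]<60),'post')
b=roi&(h[:,0]>100)&(h[:,0]<130)&(h[:,1]>120)&(z>45);ax(b,'caps')
ax(roi&(z>4)&(z<100),'all')
ax(roi&(z>20)&(z<100),'up')
E
python3 e.py
```

```text
b 134 [549.   -9.2  81.6] axis -100.6 [547.7  -9.3] [26.8 10.1] 70.3
a 139 [594.7 -18.1  76.3] axis -99.8 [594.1 -23.4] [38.2  6.5] 79.8
post 633 [572.2 -13.6  90.9] axis -98.7 [572.1 -14.3] [34.  29.9] 80.0
caps 364 [571.9 -14.7  64. ] axis -99.8 [571.5 -15.5] [98.3 27. ] 80.4
all 4724 [573.2  -8.7  42.3] axis -100.4 [577.5  -8.9] [115.3 157.7] 2.7
up 3488 [572.9  -9.8  54. ] axis -100.3 [572.1 -14.2] [130.5  79. ] 80.1
```

Emit:
send_rows:
  targets:
    - [[0, 0, -0.028, -0.014, 0.0225, -0.12, -1], [0, 0, -0.028, -0.014, 0.0225, -0.12, -1], [0, 0, -0.028, -0.014, 0.0225, -0.12, -1], [0, 0, -0.028, -0.014, 0.0225, -0.12, -1], [0, 0, 0, 0, 0, -0.15, -1], [0, 0, 0, 0, 0, -0.15, -1], [0, 0, 0, 0, 0, -0.1, -1], [0, 0, 0, 0, 0, 0, -1], [0, 0, 0, 0, 0, 0, -1]]

```text
time_s: 8.3
ee_pos: [572.4, -13.7, 118.9]
ee_rot: [180.0, -0.0, 80.2]
force: [-0.7, -0.0, 0.8]
gripper_width: 91.3
gripper_force: 0.0
```

Emit:
send_rows:
  targets:
    - [[0, 0, 0, 0, 0, -0.09, -1], [0, 0, 0, 0, 0, -0.09, -1], [0, 0, 0, 0, 0, -0.09, -1], [0, 0, 0, 0, 0, -0.055, -1], [0, 0, 0, 0, 0, 0, -1], [0, 0, 0, 0, 0, 0, 1], [0, 0, 0, 0, 0, 0, 1], [0, 0, 0, 0, 0, 0, 1], [0, 0, 0, 0, 0, 0, 1], [0, 0, 0, 0, 0, 0, 1], [0, 0, 0, 0, 0, 0, 1], [0, 0, 0, 0, 0, 0, 1]]
  grip_force: 25

```text
time_s: 9.5
ee_pos: [571.9, -13.6, 53.9]
ee_rot: [-180.0, -0.0, 80.2]
force: [-2.3, 0.7, 17.6]
gripper_width: 38.6
gripper_force: 21.3
```

Emit:
send_rows:
  targets:
    - [[0, 0, 0, 0, 0, 0, 1], [0, 0, 0, 0, 0, 0, 1], [0, 0, 0, 0, 0, 0, 1], [0, 0, 0, 0, 0, 0, 1], [0, 0, 0, 0, 0, 0, 1]]

```text
time_s: 10.0
ee_pos: [572.0, -13.7, 54.2]
ee_rot: [180.0, -0.0, 80.2]
force: [-2.3, 0.9, 5.3]
gripper_width: 37.6
gripper_force: 25.0
```

Emit:
send_rows:
  targets:
    - [[0, 0, 0, 0, 0, 0.02, 1], [0, 0, 0, 0, 0, 0.03, 1], [0, 0, 0, 0, 0, 0.04, 1], [0, 0, 0, 0, 0, 0.05, 1], [0, 0, 0, 0, 0, 0.05, 1], [0, 0, 0, 0, 0, 0.01, 1], [0, 0, 0, 0, 0, 0, 1]]

```text
time_s: 10.7
ee_pos: [572.4, -13.7, 94.2]
ee_rot: [179.9, -0.0, 80.2]
force: [0.1, -0.7, -3.6]
gripper_width: 37.3
gripper_force: 25.0
```

```bash
python3 - <<'E'
from h import *
p,d=optics.grab_frame('scene');s=env.state();print(s['ee_pos'],s['force'],s['torque'],s['gripper_width'])
cv2.imwrite('pics/s4.png',cv2.resize(p[60:260,120:320,::-1],None,fx=3,fy=3,interpolation=cv2.INTER_CUBIC))
E
```

```text
[571.97676709 -13.64733504  93.66028381] [-0.11607286  0.06813076 -2.55880692] [-0.14655357  0.1112451   0.00293757] 37.39775773480262
```

View pics/s4.png

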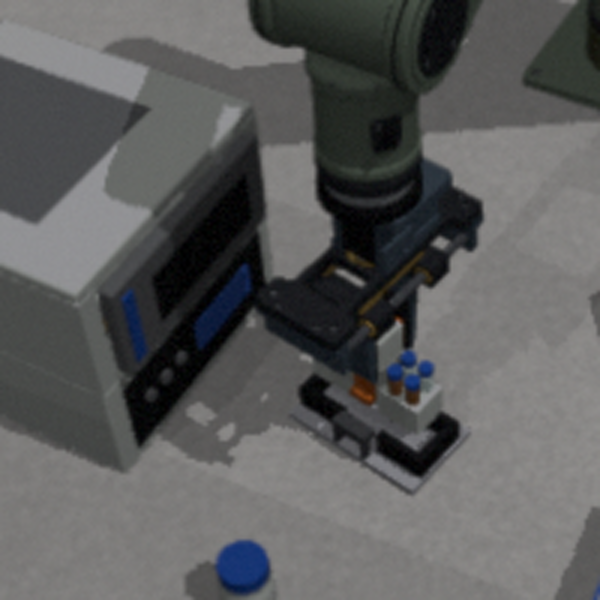

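The crop shows the cassette at (400,390) lifting clear of its dock, level, with the door still shut. I raise it the rest of the way.

Emit:
send_rows:
  targets:
    - [[0, 0, 0, 0, 0, 0.05, 1], [0, 0, 0, 0, 0, 0.1, 1], [0, 0, 0, 0, 0, 0.1, 1], [0, 0, 0, 0, 0, 0.1, 1], [0, 0, 0, 0, 0, 0.1, 1], [0, 0, 0, 0, 0, 0.06, 1], [0, 0, 0, 0, 0, 0.03, 1], [0, 0, 0, 0, 0, 0, 1], [0, 0, 0, 0, 0, 0, 1], [0, 0, 0, 0, 0, 0, 1], [0, 0, 0, 0, 0, 0, 1], [0, 0, 0, 0, 0, 0, 1]]

```text
time_s: 11.95
ee_pos: [571.8, -13.7, 200.9]
ee_rot: [-179.9, 0.0, 80.2]
force: [0.4, 0.9, -2.7]
gripper_width: 37.3
gripper_force: 25.0
```

```bash
python3 - <<'E'
from h import *
p,d=optics.grab_frame('scene');s=env.state();print(s['ee_pos'],s['force'],s['torque'],s['gripper_width'],s['time_s'])
save('s5.png',p)
E
```

```text
[571.89255795 -13.66903432 201.06037521] [ 0.11010437  0.49240776 -3.53047972] [-0.11034639  0.07393957  0.000968  ] 37.32377417824931 12.0
```

View pics/s5.png

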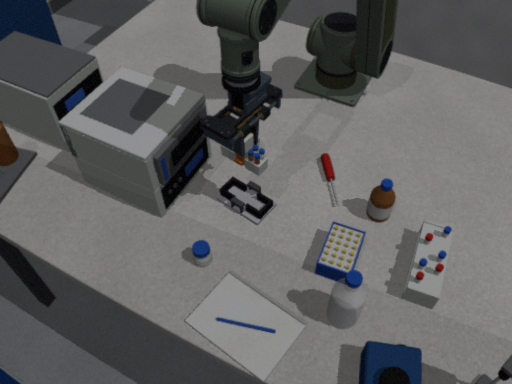

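The picture shows the cassette held at (252,158), the dock empty at (246,200), the door shut, and the bystanders in view where they were. The vial jar is hidden behind the arm. The underside is about 155 mm above the bench.

```bash
python3 -c "
from workcell import env
print(env.job_done())"
```

```text
the job is handed in; nothing more can be done
None
```

The door is pushed shut to its stop, and the cassette is out of its dock, held level by its squeezed catches about 15 cm above the bench; I handed the job in at 12 s.

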